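Wedge the tilting copy board

ROBOT

A 6-joint arm with a two-finger parallel gripper is mounted at the origin on a cart in front of the work surface, level with it; the furniture and walls round the work are solid. World frame = base frame: x ahead of the robot, y to its left, z up, the work surface at z = 0. Lengths are in m, angles in degrees, forces in N, time in s.
With the tool pointing down it reaches from about 0.375 to 0.75 m from the base axis. Payload 9 kg.
Tool frame: the origin (TCP) lies where the fingers leave the gripper's body, on its centre line; the fingertips stand 73 mm ahead of it and the grasp point (between the pads) lies 54 mm ahead of it (robot.tip_reach is the distance from the TCP to the fingertips, in m); z points along the fingers, y is the direction in which the jaws open and shut (so a half turn about z gives the same grasp; the last joint's range is limited). The gripper opens to 85 mm and grips with 20 to 120 N. Pads are 22 mm wide; open, the fingers measure 114 mm over their backs; the gripper's body (76 mm by 85 mm) begins 54 mm behind the grasp point. The pads swing forward as they close: fully open they stand 13 mm farther back than shut.
Start: joints at [64.303, 5.964, 5.575, 89.605, 0, 77.527], TCP at [0.137, 0.584, 0.304] pointing down, gripper open.
Joint ranges: [-171.21, 171.21], [-48.23, 106.86], [-62.78, 66.21], [-105.2, 120.99], [-86.42, 89.51], [-180, 180]. Speed limits (degrees/s): [127.2, 127.2, 147.25, 180, 180, 180].

INTERFACE

Orientations are given as [roll, pitch, yaw] about the fixed x, y, z axes, in that order (R = Rz(yaw) Ry(pitch) Rx(roll)).
In Python, from plant import robot gives the robot as it stands. Calls block until the motion is done:
- robot.move_pose(position, orientation): joint-space move of the TCP to a pose.
- robot.line_to(position, vel=0.15, rotation=None, guard=None): straight line of the TCP; rotation=None keeps the orientation; vel is the mean speed in m/s. With guard (N) it stops when the force on the tool has changed by that much, and returns True; else False.
- robot.goto_joints(angles): joint-space move.
- robot.set_gripper(opening): finger opening in m; the grip force is fixed at half the most; returns when the fingers have stopped.
- robot.pause(seconds).
- robot.ik(position, orientation): joint angles nearest the present ones, or None.
- robot.observe(): the state.
- robot.grab_frame(name): name is "scene" or "side" or "wrist"; returns the picture (420x560x3 uint8, blue, green, red); there is no depth.
- robot.get_calibration(name): a dict with "vertical_fov" (degrees; the focal length in pixels is half the picture's height over the tangent of half this angle, whatever the lens; pixels are square), "cx", "cy" (the principal point, pixels), "rvec" (rotation vector, rad) and "tvec" (3), from world to camera coordinates, as OpenCV has them. Camera axes: x right, y down, z forward; pixel columns grow to the right and rows downward; lengths in m; the calibration is good to about 2 mm. A picture is of the moment at which its call begins: read the wrist's pose just before it. get_calibration takes no time and is no camera call; for the wrist camera it gives the pose at the moment of the call.
A pose or a line that the arm cannot do raises robot.IKError and nothing moves.
- robot.job_done(): hands the job in, once; it reports no verdict.
The state is a dict: "time": time; "q": joint angles; "qvel": joint speeds; "joint_torque": joint torques, N m; "tool_pos": TCP position; "tcp_rot": TCP orientation; "ft_force": force on the tool from outside, world axes, zero at the start; "torque": the same for the moment, N m; "gripper_width": finger opening in m.
Only numpy, scipy, OpenCV 4.12 (cv2) and the standard library are available. Lean on these libraries where they do the work, as an engineer would, in place of code of your own. Each camera call takes 0.05 s, during which the arm holds its last target.

TASK

The copy board's worn hinge gives way under a writing hand. Pick up the wooden wedge and push it, thin end first and flat on the table, squarely under the middle of the board's raised near edge until it jams tight, so that it stays firmly pinched when you let go. Feel for it and push only gently, so the board is not forced upward; do not press or shove the board itself, and leave the other things where they stand.

Things in the scene. Friction and masses are not known exactly. Their poses are not given: they have to be found in the camera images.
- copy_board: Tilting copy board, pale wood: leaf 250 (y) x 200 (x) x 12 mm, hinged at its far side on a fixed dark rail. Its near edge (brass mark at the middle) stands 9 to 19 mm clear of the table; this gap varies and is not measured. Bare table under its front part. Origin: on the table, plumb under the middle of the near edge. x: level, from the near edge to the hinge (push this way); y along the edge; z up.
- board_edge (a point): The same point as the board's origin, on the table under the middle of the near edge. The hinge is stiff: the leaf keeps its height by itself until about 18 N lift the near edge. The wedge meets only this edge; once it touches, each further millimetre takes about 5 N more push.
- wedge: Loose beech wedge, 110 x 32 mm, about 80 g. To hold it: a heel block 28 (x) x 32 (y) x 36 mm high, green spot on top. From the heel the flat-bottomed wedge tapers evenly from 24 mm thick to 4 mm at the thin end (1 in 4). Origin: centre of the heel block's underside. x points to the thin end, z up. Friction about 0.6 keeps the jammed wedge from slipping back.
- wedge_tip (a point): Middle of the wedge's thin end, 96 mm from the wedge's origin along its x, 2 mm above its underside.
- ink_bottle: Bystander: red squeeze bottle of ink, 38x38x86 mm, standing. Origin: centre of its underside.
- clip_tin: Bystander: small grey lidded tin, 54x76x23 mm. Origin: centre of its underside.
- glue_stick: Bystander: standing glue stick with a blue cap, 25 mm across, 88 mm high. Origin: centre of its underside.
- tape_roll: Bystander: roll of masking tape lying flat, 82 mm across, 18 mm high. Origin: centre of its underside.

How it is judged (in metres and radians):
On the way:
1. the thin end of the wedge is down at table level (under 8 mm) and at least 12 mm under the near edge, within 40 mm of its middle (x of wedge_tip in the frame of copy_board above 0.012 m and y of wedge_tip in the frame of copy_board between -0.04 and 0.04 m and height (world z) of wedge_tip below 0.008 m), for 0.1 s.
At the end, for the whole second after the job is handed in: The wedge lies flat on the table (within 3 degrees), thin end first under the near edge, its tip at least 12 mm past the edge and within 40 mm of the edge's middle, square to the edge within 15 degrees, released, at rest, and still pinched by the board with more than 2 N (all of step 1 and contact force between wedge and copy_board above 2 N and angle between the x axis of wedge and the x axis of copy_board, either way round below 0.26 rad and angle between wedge's own z axis and vertical below 0.06 rad and height (world z) of wedge below 0.004 m and linear speed of wedge below 0.01 m/s); the robot touches nothing.
It fails at once if the wedge is forced against the board with more than 16 N (contact force between wedge and copy_board above 16 N).
It fails at once if the robot presses or shoves the board itself with more than 6 N (contact force between any of the arm, the fingers and copy_board above 6 N).
It fails at once if the ink bottle, clip tin, glue stick or tape roll is moved more than 20 mm (distance of any of ink_bottle, clip_tin, glue_stick, tape_roll from where it was at the start of the episode above 0.02 m).
It also fails if it takes over 59 s, if anything falls off the work surface, if the arm or the gripper's body presses on something with over 40 N, if the wrist force passes 120 N, or if a joint passes its speed limit or range.

## Working session

There is one attempt and no reset: what is moved stays moved. The work goes in short steps, each a Python script; the robot and the scene stay as the last script left them, time stands still between calls to the robot, and variables do not carry over. Pictures are saved under pics/ and viewed, and the job is handed in when it is done.

```bash
mkdir -p pics; ls
python3 - <<'E'
from plant import robot
import cv2
for n in ["scene","side","wrist"]:
    c=robot.get_calibration(n); print(n,c)
    cv2.imwrite(f"pics/{n}0.png",robot.grab_frame(n))
o=robot.observe(); print(o)
E
```

```text
pics
scene {'vertical_fov': 51.34499139415803, 'cx': 288.33249586700055, 'cy': 208.14043685452694, 'rvec': array([ 0.89822399, -2.13265933,  1.41108555]), 'tvec': array([0.42819548, 0.17564466, 0.9589419 ])}
side {'vertical_fov': 45.81552179862248, 'cx': 274.24627902669016, 'cy': 207.74030610788896, 'rvec': array([ 2.13263387, -0.70030188,  0.35270065]), 'tvec': array([-0.46577002,  0.24613543,  1.09191703])}
wrist {'vertical_fov': 59.9205515125189, 'cx': 280.5726760466908, 'cy': 210.56058972620121, 'rvec': array([-2.26651898, -1.79685909, -0.27028569]), 'tvec': array([-0.59961584, -0.03959265,  0.37926786])}
{'time': 0.15, 'q': array([ 6.43025391e+01,  5.98983990e+00,  5.53868394e+00,  8.96054802e+01,
       -1.19103610e-03,  7.75280528e+01]), 'qvel': array([-0.07812795,  0.02226303,  0.14020783, -0.01039711, -0.00589256,
        0.02699436]), 'joint_torque': array([ 5.60430199e-03, -5.57355452e+01,  5.04005563e+01,  1.25530036e-02,
       -1.66609998e-04,  5.12293653e-06]), 'tool_pos': array([0.13717237, 0.58392419, 0.30332367]), 'tcp_rot': array([-1.79944443e+02, -1.10683035e-02,  1.66774481e+02]), 'ft_force': array([ 0.78965474, -0.20702137, -0.08602727]), 'torque': array([ 0.02239989,  0.00824264, -0.00346875]), 'gripper_width': 0.08529845577972969}
```

View pics/scene0.png

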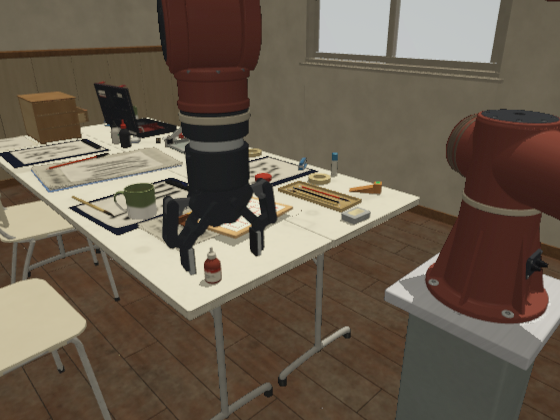

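View pics/side0.png

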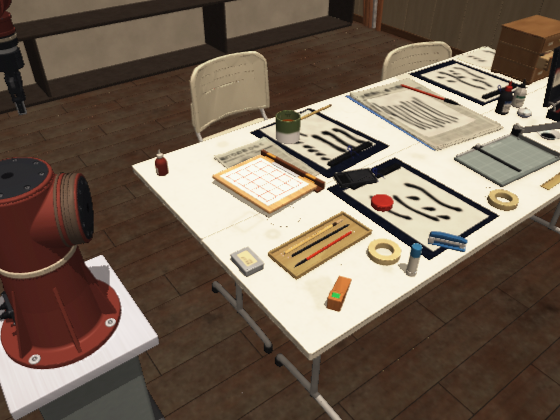

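View pics/wrist0.png

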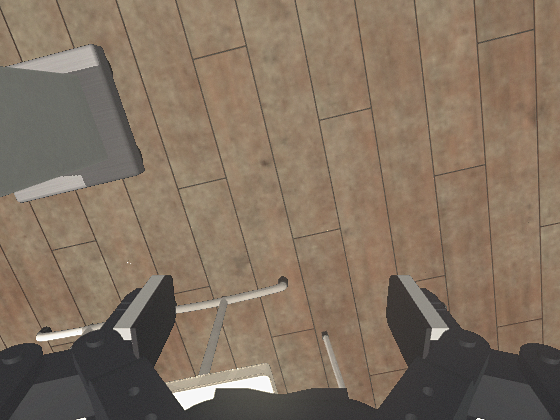

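The side view shows the orange-brown wedge at about (340,293) with its green spot near (335,296). The board with its grid is at about (267,182), and its dark rail is at upper right. The scene view shows the wedge at (367,187), the tin at (356,215) and the bottle at (212,267). I'll zoom in.

```bash
cat > h.py <<'E'
import numpy as np, cv2
from plant import robot
def K(c):
    f=210/np.tan(np.radians(c["vertical_fov"]/2)); return np.array([[f,0,c["cx"]],[0,f,c["cy"]],[0,0,1]])
def ray(c,uv,z):
    R=cv2.Rodrigues(c["rvec"])[0]; C=-R.T@c["tvec"]
    d=R.T@np.linalg.inv(K(c))@np.array([uv[0],uv[1],1.]); return C+d*(z-C[2])/d[2]
def proj(c,p): return cv2.projectPoints(np.array(p,float).reshape(-1,3),c["rvec"],c["tvec"],K(c),None)[0].reshape(-1,2)
def zoom(img,x0,y0,x1,y1,s,fn): cv2.imwrite(fn,cv2.resize(img[y0:y1,x0:x1],None,fx=s,fy=s,interpolation=cv2.INTER_CUBIC))
E
python3 - <<'E'
from h import *
s=cv2.imread("pics/side0.png"); w=robot.get_calibration("side"); sc=robot.get_calibration("scene")
zoom(s,200,130,340,230,5,"pics/z1.png"); zoom(s,300,220,440,320,5,"pics/z2.png")
g=cv2.imread("pics/scene0.png"); zoom(g,290,140,430,240,5,"pics/z3.png")
def spot(img):
    h=cv2.cvtColor(img,cv2.COLOR_BGR2HSV); m=cv2.inRange(h,(45,120,60),(85,255,255)); n,l,st,ce=cv2.connectedComponentsWithStats(m)
    for i in range(1,n):
        if st[i,4]>3: print(st[i],ce[i])
spot(s); print(); spot(g)
for p,z in [((335,296),.036),((160,170),0),((248,265),0),((383,258),0),((412,273),0)]: print(p,ray(w,p,z))
E
```

```text
[332 292   8   6  33] [335.48484848 294.78787879]

[376 182   4   1   4] [377.5 182. ]
(335, 296) [ 0.50603494 -0.32554787  0.036     ]
(160, 170) [0.44296257 0.4239063  0.        ]
(248, 265) [ 0.42585047 -0.09807288  0.        ]
(383, 258) [ 0.7147509 -0.2783114  0.       ]
(412, 273) [ 7.32689435e-01 -3.57526216e-01 -1.11022302e-16]
```

View pics/z1.png

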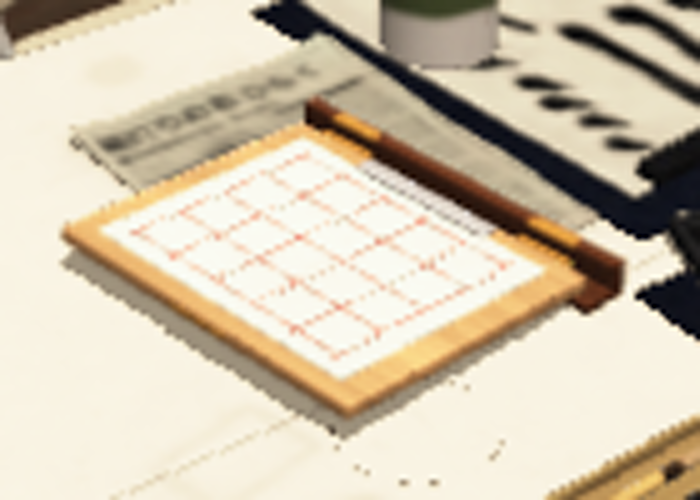

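View pics/z2.png

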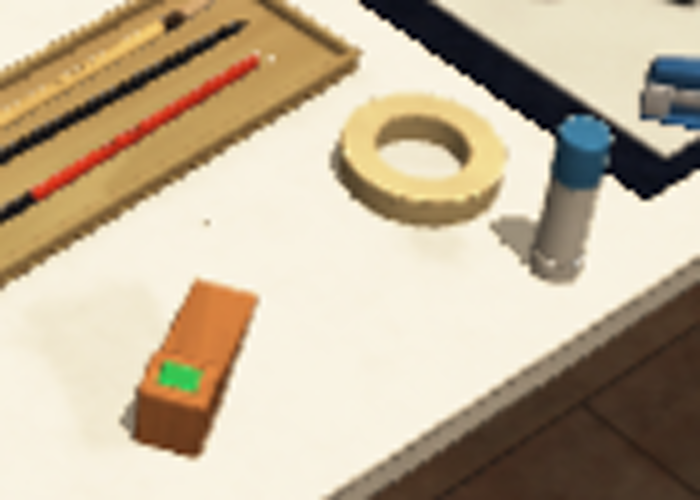

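View pics/z3.png

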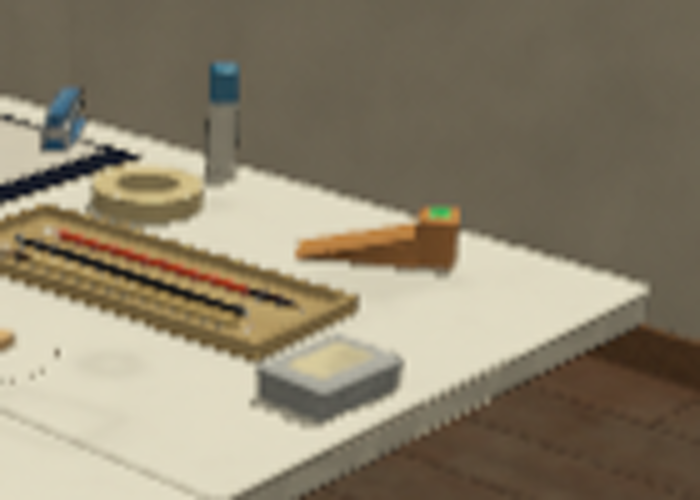

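Run:
```python
from h import *
w=robot.get_calibration("side"); sc=robot.get_calibration("scene")
print("spot",ray(w,(335.5,294.8),.036), ray(sc,(290+438/5,140+213/5),.036))
a=ray(w,(300+200/5,220+282/5),.004);b=ray(w,(300+258/5,220+298/5),.004);print("tip",a,b,(a+b)/2)
sp=ray(w,(335.5,294.8),.036); t=(a+b)/2; print("yaw",np.degrees(np.arctan2(*(t-sp)[[1,0]])),np.linalg.norm((t-sp)[:2]))
L=ray(w,(200+63/5,130+233/5),.025);R=ray(w,(200+348/5,130+412/5),.025)
print("board near",L,R,(L+R)/2,np.linalg.norm(L-R)); d=L-R
print("x dir",np.degrees(np.arctan2(-d[0],d[1])))
FL=ray(w,(200+308/5,130+125/5),.025);FR=ray(w,(200+585/5,130+285/5),.025);print(FL,FR)
for p in [((L+R)/2)]:
  pass
```

```text
spot [ 0.50933803 -0.32353811  0.036     ] [ 0.50646639 -0.3201542   0.036     ]
tip [ 0.58010738 -0.26500484  0.004     ] [ 0.59522398 -0.2893323   0.004     ] [ 0.58766568 -0.27716857  0.004     ]
yaw 30.625303357820556 0.09102392852351922
board near [0.54011249 0.26008919 0.025     ] [0.57527139 0.01617399 0.025     ] [0.55769194 0.13813159 0.025     ] 0.24643613811302176
x dir 8.202343921756363
[0.73187717 0.27507668 0.025     ] [0.75908345 0.03237877 0.025     ]
```

Run:
```python
from h import *
robot.move_pose([0.48,0.13,0.30],[180,0,188])
c=robot.get_calibration("wrist"); im=robot.grab_frame("wrist"); cv2.imwrite("pics/wb.png",im); np.save("wb.npy",[c],allow_pickle=True)
print(proj(c,[[0.557,0.138,.02]]))
robot.move_pose([0.48,-0.31,0.28],[180,0,210.6])
c=robot.get_calibration("wrist"); im=robot.grab_frame("wrist"); cv2.imwrite("pics/ww.png",im); np.save("ww.npy",[c],allow_pickle=True)
o=robot.observe(); print(o["time"],o["tool_pos"],o["q"],o["ft_force"])
```

```text
[[277.39081911 250.5246384 ]]
3.9167 [ 0.48046807 -0.3090378   0.28016255] [-4.58657380e+01  7.16457866e-01 -2.32898838e+00  8.69514583e+01
  1.01123877e-02 -7.65334585e+01] [ 0.413551    0.50022978 -0.26228711]
```

View pics/wb.png

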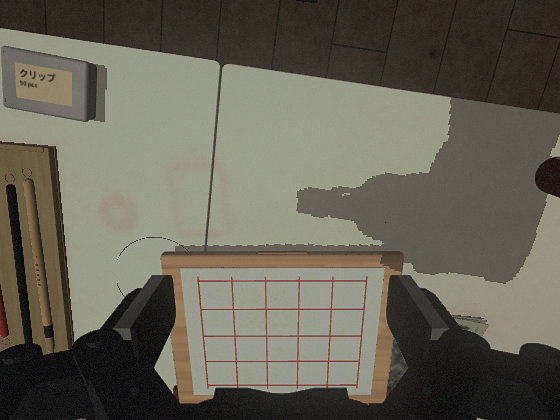

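View pics/ww.png

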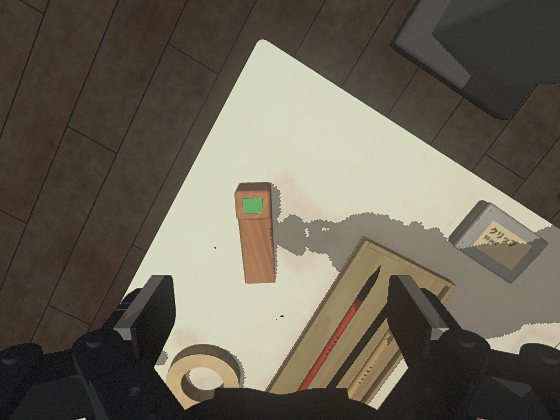

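The board view shows the near edge running from (162,253) to (403,252), with the brass mark near (282,253). The wedge view shows the green spot at (253,205) and the thin end from (246,283) to (275,282). I'll measure both more precisely.

Run:
```python
from h import *
c=np.load("wb.npy",allow_pickle=True)[0]; im=cv2.imread("pics/wb.png"); zoom(im,150,230,290,280,5,"pics/zb1.png"); zoom(im,270,230,410,280,5,"pics/zb2.png")
z=0.026
L=ray(c,(162.5,253),z);R=ray(c,(402.5,252.5),z);M=ray(c,(282,253),z)
for p in (L,R,M):print(p)
d=R-L; print(np.linalg.norm(d),np.degrees(np.arctan2(d[1],d[0])))
c=np.load("ww.npy",allow_pickle=True)[0]; im=cv2.imread("pics/ww.png"); zoom(im,220,170,300,300,5,"pics/zw.png")
h=cv2.cvtColor(im,cv2.COLOR_BGR2HSV); m=cv2.inRange(h,(45,100,60),(85,255,255)); mo=cv2.moments(m,True); u=(mo["m10"]/mo["m00"],mo["m01"]/mo["m00"])
print(u); s=ray(c,u,.036);t=ray(c,(260.3,282.5),.004); print(s,t,np.linalg.norm((t-s)[:2]),np.degrees(np.arctan2(*(t-s)[[1,0]])))
```

```text
[0.57369506 0.02146309 0.026     ]
[0.53856341 0.26484314 0.026     ]
[0.55646726 0.14275092 0.026     ]
0.2459025793664651 98.21384851159496
(252.6150442477876, 205.44690265486724)
[ 0.50876133 -0.32217228  0.036     ] [ 0.58816351 -0.27090026  0.004     ] 0.09451733371826754 32.85136309779774
```

View pics/zb1.png

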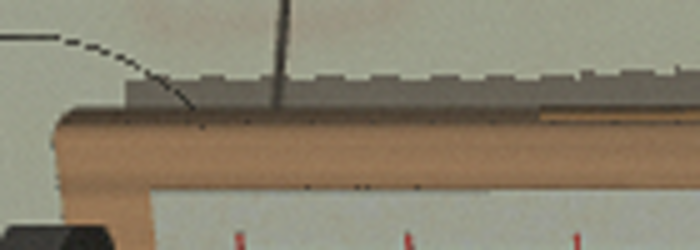

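View pics/zb2.png

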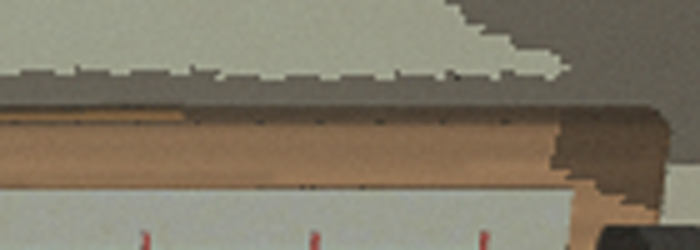

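View pics/zw.png

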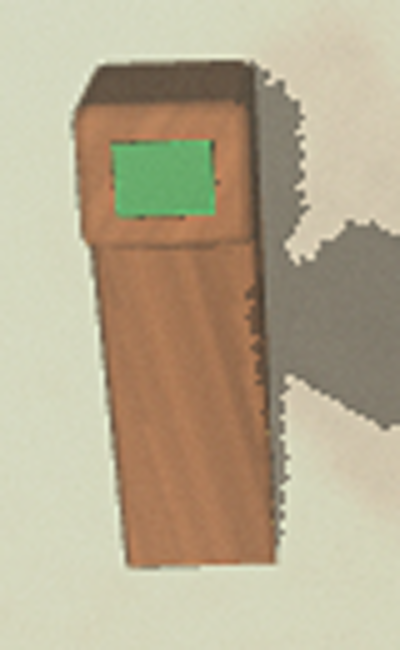

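Run:
```python
from h import *
rot=[180,0,212.5]
robot.move_pose([0.5088,-0.3222,0.16],rot)
print(robot.line_to([0.5088,-0.3222,0.078],vel=0.12,guard=8))
robot.set_gripper(0.0)
o=robot.observe(); print(o["time"],o["tool_pos"],o["gripper_width"],o["ft_force"])
robot.line_to([0.5088,-0.3222,0.16],vel=0.12)
o=robot.observe(); print(o["time"],o["gripper_width"],o["ft_force"])
c=robot.get_calibration("wrist"); im=robot.grab_frame("wrist"); cv2.imwrite("pics/wg.png",im)
cv2.imwrite("pics/sg.png",robot.grab_frame("side"))
zoom(cv2.imread("pics/sg.png"),260,200,440,330,4,"pics/sgz.png")
```

```text
False
5.8583 [ 0.5090517  -0.32246423  0.07853563] 0.03130515073021171 [-0.27699694  0.44177145  4.26272962]
6.6917 0.03097821941679899 [ 0.46545756  0.51013736 -1.01846055]
```

View pics/wg.png

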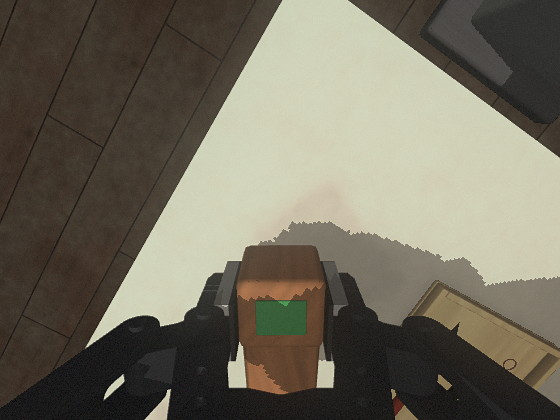

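View pics/sgz.png

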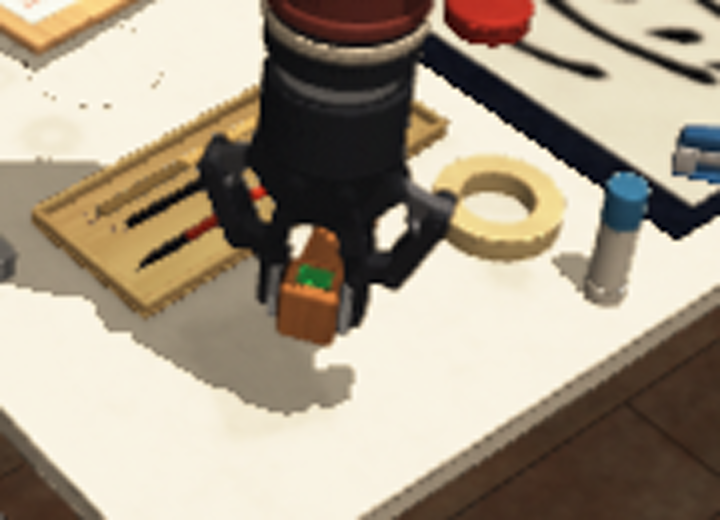

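The wedge is gripped squarely: the spot is at (282,318) in the wrist view and the tip points away level. Next I'll carry it to about 20 mm short of the edge and set it down flat.

Run:
```python
from h import *
rot=[180,0,188.2]
robot.move_pose([0.4414,0.1263,0.16],rot)
robot.line_to([0.4414,0.1263,0.084],vel=0.12)
print(robot.line_to([0.4414,0.1263,0.0765],vel=0.01,guard=2.5))
o=robot.observe(); print(o["time"],o["tool_pos"],o["ft_force"])
robot.set_gripper(0.045)
robot.line_to([0.4414,0.1263,0.080],vel=0.02)
robot.set_gripper(0.0)
o=robot.observe(); print(o["time"],o["tool_pos"],o["tcp_rot"],o["gripper_width"],o["ft_force"])
cv2.imwrite("pics/s2.png",robot.grab_frame("side")); cv2.imwrite("pics/w2.png",robot.grab_frame("wrist"))
zoom(cv2.imread("pics/s2.png"),180,130,320,240,5,"pics/s2z.png")
```

```text
True
9.8083 [0.44142589 0.12633298 0.07846995] [-0.20736816 -0.3249273   4.79763518]
10.625 [0.44160452 0.12631194 0.08022956] [ 1.79993632e+02 -3.66004544e-02 -1.71795466e+02] 0.030918301165993912 [0.022383   0.76569627 3.1273727 ]
```

View pics/s2z.png

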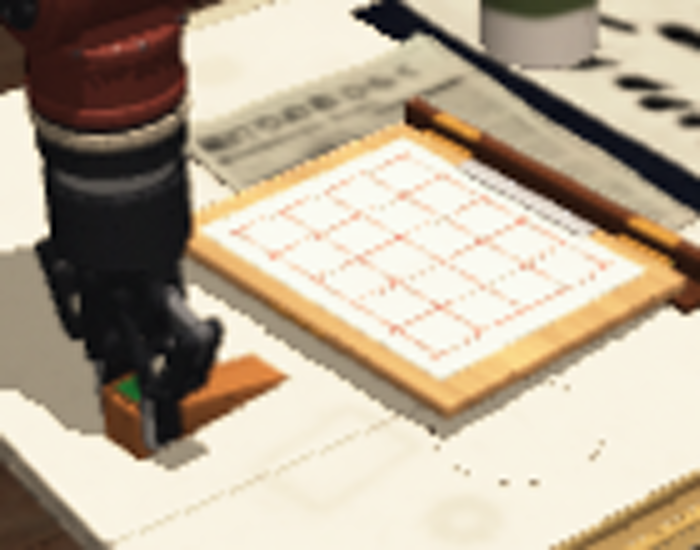

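View pics/w2.png

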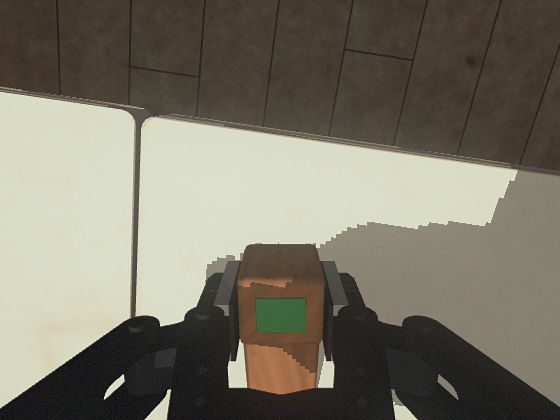

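Wedge on the table, gripped, tip at about (283,378) in the zoom, facing the edge square. Now I'll feel forward.

Run:
```python
from h import *
d=np.array([np.cos(np.radians(8.2)),np.sin(np.radians(8.2)),0])
p0=np.array(robot.observe()["tool_pos"]); edge=np.array([0.5562,0.1428,0])
def st(s):
    o=robot.observe(); f=np.array(o["ft_force"]); print(s,round(o["time"],2),"tip",round((o["tool_pos"]-edge)@d+.096,4),"fx",round(-f@d,2),"fz",round(f[2],2),"z",round(o["tool_pos"][2],4))
st("start")
g=robot.line_to(p0+d*0.028,vel=0.02,guard=4); st(g)
if not g:
    for k in range(3):
        p=np.array(robot.observe()["tool_pos"]); p[2]=p0[2]
        r=p0+d*0.088
        g=robot.line_to(r,vel=0.012,guard=4); st(g)
        break
```

```text
start 10.72 tip -0.0198 fx 0.16 fz 3.79 z 0.0802
True 10.98 tip -0.0197 fx 0.34 fz 3.61 z 0.0802
```

```bash
cat > push.py <<'E'
from h import *
d=np.array([np.cos(np.radians(8.2)),np.sin(np.radians(8.2)),0])
edge=np.array([0.5562,0.1428,0]); base=np.array([0.44160,0.12631,0.0802])
def st(s):
    fs=[]
    for i in range(4):
        o=robot.observe(); fs.append(o["ft_force"]); robot.pause(0.02)
    f=np.mean(fs,0); x=(o["tool_pos"]-edge)@d+.096; print(s,round(o["time"],2),"tip",round(x,4),"fx",round(-f@d,2),"fz",round(f[2],2),"z",round(o["tool_pos"][2],4),flush=True)
    return x,-f@d
E
python3 - <<'E'
from push import *
st("start")
for i in range(6):
    g=robot.line_to(base+d*0.085,vel=0.014,guard=4.5); x,f=st(g)
    if x>0.012 or not g: break
E
```

```text
start 11.03 tip -0.0198 fx 0.42 fz 4.04 z 0.0802
True 11.71 tip -0.0197 fx 0.16 fz 3.35 z 0.0802
True 13.62 tip -0.0072 fx -1.45 fz 2.03 z 0.0803
True 14.28 tip -0.0073 fx 1.05 fz 3.99 z 0.0803
True 18.31 tip 0.0574 fx 0.66 fz 5.18 z 0.0803
```

Run:
```python
from push import *
st("now")
cv2.imwrite("pics/s3.png",robot.grab_frame("side"))
zoom(cv2.imread("pics/s3.png"),180,130,320,240,5,"pics/s3z.png")
```

```text
now 18.38 tip 0.0574 fx -0.26 fz 4.69 z 0.0803
```

View pics/s3z.png

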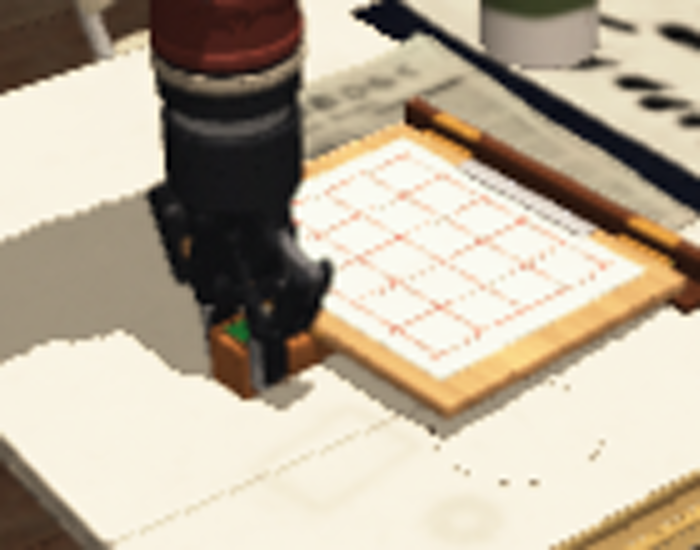

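The wedge is well under the edge, but the rest force shows no clear contact yet. I'll advance in 0.5 mm steps and average the force.

Run:
```python
from push import *
o=robot.observe(); s0=(o["tool_pos"]-base)@d
for i in range(1,14):
    g=robot.line_to(base+d*(s0+0.0005*i),vel=0.004,guard=7); x,f=st((i,g))
    if f>6: break
```

```text
(1, False) 18.94 tip 0.0576 fx 4.25 fz 6.13 z 0.0803
(2, False) 19.28 tip 0.0576 fx 7.24 fz 9.07 z 0.0802
```

Force rose with no movement, but fz grew too, so table stiction could account for part of it. I'll relieve the downward press and check again.

Run:
```python
from push import *
s0=(robot.observe()["tool_pos"]-base)@d
st("now")
# last command was start+0.001; keep x, raise z command gently
sx=None
for dz in (0.0003,0.0006):
    robot.line_to(base+d*(0.0774+0.0005)+np.array([0,0,dz]),vel=0.004,guard=7); st(dz)
print(s0)
```

```text
now 19.35 tip 0.0576 fx 7.39 fz 8.73 z 0.0803
0.0003 19.62 tip 0.0575 fx 0.25 fz 3.2 z 0.0802
0.0006 20.12 tip 0.0577 fx 2.12 fz -0.05 z 0.0804
0.07741118615575802
```

Run:
```python
from push import *
up=np.array([0,0,0.0006])
for i in range(1,30):
    g=robot.line_to(base+d*(0.0779+0.0004*i)+up,vel=0.004,guard=6); x,f=st((i,g))
    if f>7 or g: break
```

```text
(1, False) 20.43 tip 0.0578 fx 4.8 fz 1.81 z 0.0804
(2, False) 20.75 tip 0.0578 fx 7.41 fz 3.49 z 0.0804
```

Run:
```python
from push import *
up=np.array([0,0,0.0006])
robot.line_to(base+d*(0.0779+0.0010)+up,vel=0.004,guard=4); st("push")
robot.set_gripper(0.055); st("open")
o=robot.observe(); p=np.array(o["tool_pos"]); print(o["gripper_width"])
cv2.imwrite("pics/w4.png",robot.grab_frame("wrist"))
p[2]=0.16; robot.line_to(p,vel=0.1)
p2=p-d*0.06; p2[2]=0.22; robot.line_to(p2,vel=0.15)
np.save("w5.npy",[robot.get_calibration("wrist")],allow_pickle=True)
cv2.imwrite("pics/w5.png",robot.grab_frame("wrist"))
s=robot.grab_frame("side"); cv2.imwrite("pics/s5.png",s); zoom(s,180,130,320,240,5,"pics/s5z.png")
print(robot.observe()["time"])
```

```text
push 21.07 tip 0.0578 fx 8.21 fz 4.1 z 0.0804
open 21.49 tip 0.0593 fx -0.23 fz 0.2 z 0.0809
0.05466483723610785
23.3167
```

View pics/w5.png

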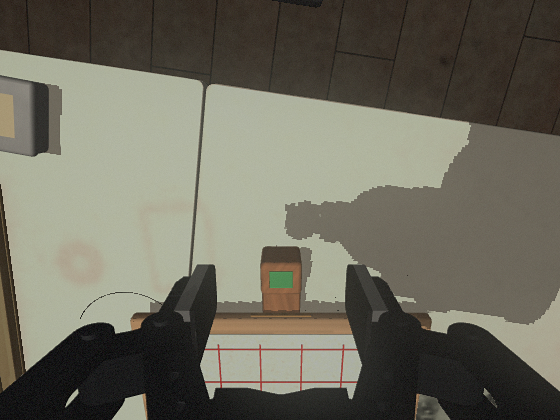

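View pics/s5z.png

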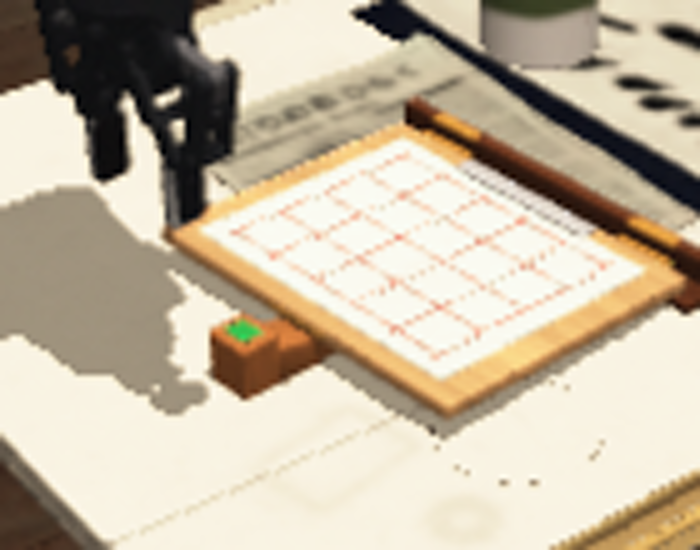

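The wedge stands square and centred on the brass mark, with the spot at (281,281). When the grip opened, the TCP moved 1.5 mm forward as the load came off. To make sure it's pinched while lying freely flat, I'll feel it from behind with closed fingers.

Run:
```python
from push import *
c=np.load("w5.npy",allow_pickle=True)[0]
sp=ray(c,(281,281),.036); print("spot s,y",(sp-edge)@d, (sp-edge)@np.array([-d[1],d[0],0]))
q=edge+d*(-0.0382-0.042)
robot.line_to([q[0],q[1],0.16],vel=0.15)
robot.set_gripper(0.0)
robot.line_to([q[0],q[1],0.087],vel=0.12)
x,f0=st("behind"); 
g=robot.line_to(q+d*0.008+np.array([0,0,.087]),vel=0.02,guard=5); st(g)
for i in range(1,25):
    g=robot.line_to(q+d*(0.008+0.0005*i)+np.array([0,0,.087]),vel=0.005,guard=4); x,f=st((i,g))
    if f-f0>3: break
```

```text
spot s,y -0.03742339738348072 0.00021094345759203878
behind 25.26 tip 0.0164 fx -0.37 fz 0.14 z 0.088
False 25.88 tip 0.0237 fx 0.03 fz -0.08 z 0.0869
(1, False) 26.19 tip 0.0243 fx -0.32 fz 0.38 z 0.087
(2, False) 26.51 tip 0.0248 fx 0.06 fz -0.32 z 0.087
(3, False) 26.82 tip 0.0253 fx -0.13 fz -0.17 z 0.087
(4, False) 27.14 tip 0.0258 fx -0.15 fz 0.28 z 0.087
(5, False) 27.46 tip 0.0263 fx -0.01 fz -0.22 z 0.087
(6, False) 27.77 tip 0.0268 fx 0.04 fz 0.16 z 0.087
(7, False) 28.09 tip 0.0273 fx -0.23 fz -0.02 z 0.087
(8, False) 28.41 tip 0.0278 fx -0.12 fz -0.13 z 0.087
(9, False) 28.73 tip 0.0283 fx 0.52 fz -0.42 z 0.087
(10, False) 29.04 tip 0.0288 fx -0.3 fz -0.19 z 0.087
(11, False) 29.36 tip 0.0293 fx 0.38 fz 0.26 z 0.087
(12, False) 29.68 tip 0.0298 fx -0.23 fz -0.24 z 0.087
(13, False) 29.99 tip 0.0303 fx 0.33 fz -0.23 z 0.087
(14, False) 30.31 tip 0.0308 fx -0.48 fz -0.59 z 0.087
(15, False) 30.62 tip 0.0313 fx -0.28 fz -0.12 z 0.087
(16, False) 30.94 tip 0.0317 fx 0.61 fz 0.22 z 0.087
(17, False) 31.26 tip 0.0318 fx 5.95 fz 3.4 z 0.0869
```

Run:
```python
from push import *
q=edge+d*(-0.0382-0.042); z=np.array([0,0,.087])
for i in (1,2):
    g=robot.line_to(q+d*(0.0165+0.0003*i)+z,vel=0.004,guard=4); x,f=st(g)
    if f>7.5: break
robot.line_to(q+z,vel=0.03); st("back")
robot.line_to(q+np.array([0,0,.18]),vel=0.12)
robot.line_to(q-d*0.01+np.array([0,0,.26]),vel=0.12)
c=robot.get_calibration("wrist"); im=robot.grab_frame("wrist"); cv2.imwrite("pics/w6.png",im)
h=cv2.cvtColor(im,cv2.COLOR_BGR2HSV); m=cv2.inRange(h,(45,100,50),(85,255,255)); mo=cv2.moments(m,True); u=(mo["m10"]/mo["m00"],mo["m01"]/mo["m00"]); sp=ray(c,u,.036)
print(u,(sp-edge)@d,(sp-edge)@np.array([-d[1],d[0],0]))
s=robot.grab_frame("side"); cv2.imwrite("pics/s6.png",s); zoom(s,180,130,320,240,5,"pics/s6z.png"); print(robot.observe()["time"])
```

```text
False 31.57 tip 0.032 fx 7.14 fz 4.71 z 0.0869
False 31.89 tip 0.0321 fx 8.1 fz 5.26 z 0.0869
back 32.67 tip 0.016 fx -0.23 fz 0.23 z 0.0871
(280.51943462897526, 251.57950530035336) -0.038936670037410734 -0.00012130662408904835
34.5417
```

View pics/w6.png

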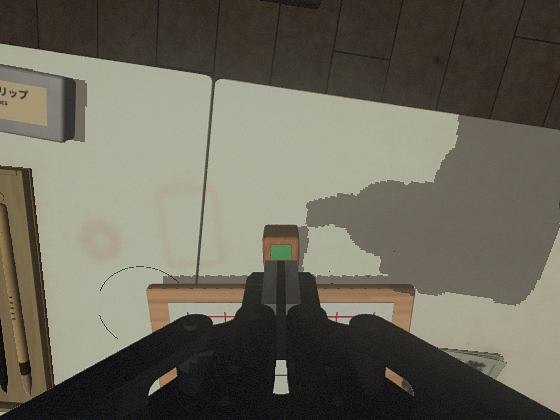

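View pics/s6z.png

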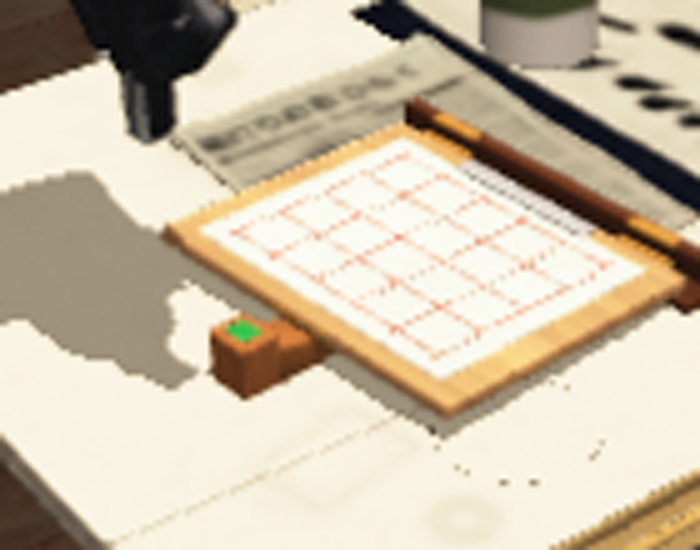

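It's jammed: behind the heel the force climbed from 0 to 8 N within about 0.3 mm of tip travel. Some of that 8 N is table friction, since the fingers also press down at fz ≈ 5 N. One slightly firmer push, still well below the limit, will give margin on the pinch.

Run:
```python
from push import *
q=edge+d*(-0.0382-0.042); z=np.array([0,0,.087])
robot.line_to(q+np.array([0,0,.15]),vel=0.15)
robot.line_to(q+z,vel=0.1)
robot.line_to(q+d*0.0140+z,vel=0.03); st("near")
for i in range(9):
    g=robot.line_to(q+d*(0.0155+0.0005*i)+z,vel=0.005,guard=5); x,f=st((i,g))
    if f>10: break
robot.line_to(q+z,vel=0.03); st("back")
robot.line_to(q-d*0.03+np.array([0,0,.18]),vel=0.12)
im=robot.grab_frame("wrist"); cv2.imwrite("pics/w7.png",im)
s=robot.grab_frame("side"); cv2.imwrite("pics/s7.png",s); zoom(s,180,130,320,240,5,"pics/s7z.png"); print(robot.observe()["time"])
```

```text
near 36.88 tip 0.0297 fx 0.49 fz -0.16 z 0.0869
(0, False) 37.39 tip 0.0313 fx 0.38 fz 0.01 z 0.087
(1, False) 37.71 tip 0.0318 fx 0.18 fz -0.27 z 0.087
(2, False) 38.02 tip 0.0319 fx 4.43 fz 2.32 z 0.0869
(3, False) 38.34 tip 0.0321 fx 7.35 fz 5.66 z 0.0869
(4, False) 38.66 tip 0.0322 fx 10.19 fz 7.89 z 0.0869
back 39.46 tip 0.016 fx 0.14 fz 0.17 z 0.0871
40.5417
```

View pics/w7.png

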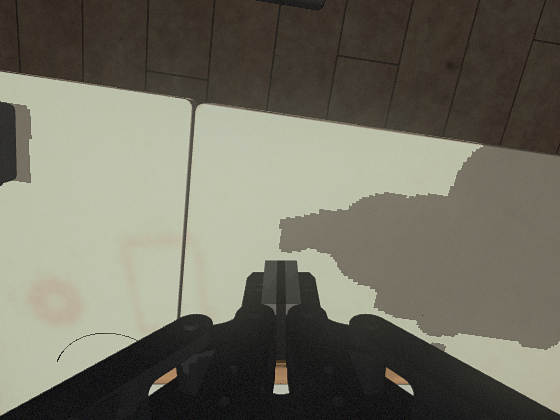

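View pics/s7.png

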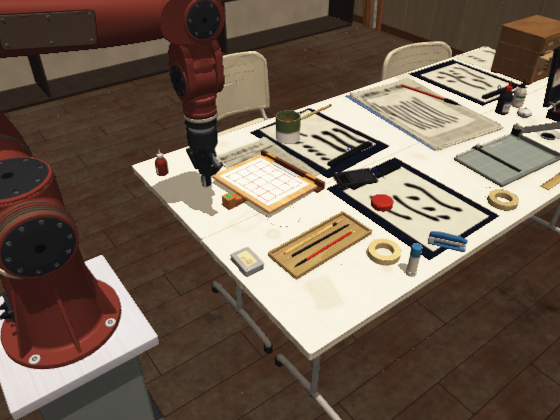

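The wedge (side view, 232,200) sits under the middle of the near edge. The fingers are clear of it, and the bystanders are at their original pixels: bottle (161,165), tin (247,262), tape (384,250), glue stick (414,260). Handing in.

```bash
python3 -c "
from plant import robot
robot.job_done(); print(robot.observe()['time'])"
```

```text
the job is handed in; nothing more can be done
the job is handed in; nothing more can be done
```

I jammed the wedge under the middle of the board's near edge, let go of it and handed the job in at about 40.5 s. No verdict was reported.

**What I did:** I gripped the wedge by its heel and set it flat about 20 mm short of the edge. I then slid it in until it jammed and released it. Afterwards I pushed it twice from behind with closed fingers, the second time a little harder, to seat it while it lay free on the table.

**Last checks:**
- **Depth:** the tip is about 58 mm past the edge, worked out from the arm's position.
- **Alignment:** the wedge is within 1 mm of the brass mark and looks square to the edge.
- **Pinch:** in both pushes from behind, the force rose sharply with only about 0.3–0.4 mm of movement, to 8 N and then 10 N, so it is firmly jammed. I could not measure the pinch force itself. I estimate 4–5 N after allowing for table friction, against the 2 N needed.
- **Flatness:** I only judged this by eye in the side picture.
- **Bystanders:** by eye, the bottle, tin, tape and glue stick are where they were in the side picture.

**Checks that disagreed:**
- The force guard tripped falsely several times while I slid the wedge in, so I found the real contact with small steps and averaged forces.
- The last camera estimate of the heel was about 1.5 mm farther out than the one before. In that picture the fingers partly hid the green spot, and in the second push the fingers met the heel at the same place, so I trusted that.

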